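# Proof-pull a soldered terminal, then hold the guard open for inspection

## Robot

A 6-joint arm with a two-finger parallel gripper is mounted at the origin on the work surface. World frame = base frame: x ahead of the robot, y to its left, z up, the work surface at z = 0. Lengths are in m, angles in rad, forces in N, time in s.
With the tool pointing down it reaches from about 0.275 to 1 m from the base axis. Payload 8.4 kg.
Tool frame: the origin (TCP) lies between the finger pads, 19 mm behind the fingertips; this is the grasp point; z points along the fingers, y is the line along which they close (so a half turn about z gives the same grasp; the last joint's range is limited). The gripper opens to 85 mm and grips with 20 to 120 N. Pads are 22 mm wide; open, the fingers measure 114 mm over their backs; the gripper's body (76 mm by 85 mm) begins 54 mm behind the grasp point. The pads swing forward as they close: fully open they stand 13 mm farther back than shut.
Start: joints at [1.182, 0.353, 1.633, -0, 1.155, -0.002], TCP at [0.236, 0.579, 0.25] pointing down, gripper open.
Joint ranges: [-2.63, 2.63], [-0.92, 2.1], [0.06, 2.66], [-1.3, 4.44], [0, 2.69], [-3.02, 3.02]. Speed limits (rad/s): [2.22, 2.22, 2.79, 3.14, 3.14, 3.14].

## Interface

Orientations are given as [roll, pitch, yaw] about the fixed x, y, z axes, in that order (R = Rz(yaw) Ry(pitch) Rx(roll)).
In Python, from workcell import read_state, imaging, workorder gives the robot as it stands.
- The arm moves only by the shell command python3 -m pendant 'ROWS' [OPENING]. ROWS is 1 to 12 rows, one to a line, with the numbers parted by spaces; each row has 4 numbers: dx, dy, dz in units of 20 mm, then a turn about the tool's z in units of 0.1 rad; each row is the pose to reach, as a shift and turn from the pose commanded when the command began, along the tool's axes at that moment; what a row does not reach only later rows make up. A row lasts 1/8 s, in which the tool goes at most 0.0625 m and 0.188 rad, less where a joint would pass 70% of its speed; a pose out of reach is approached as far as the arm can. OPENING is the opening from 0.0 (shut) to 1.0 (fully open), set as the command begins (- or left out keeps the last). The fingers move at their own pace and stop on an object; the grip force is fixed at half the most. Time passes only in rows, so rows that do not move let the fingers close. It prints the time, the measured TCP pose, the force, the opening and the grip force at its end. Input that does not fit is refused with a message, and nothing moves.
- read_state(): the state, without advancing time (a new reading comes with each control period).
- imaging.grab_frame(name): name is "scene" or "top" or "wrist"; returns a dict with "color" (420x560x3 uint8, blue, green, red), "intrinsics" (3x3 intrinsics, pixels), "extrinsics" (4x4, takes a point from world to camera coordinates). Camera axes: x right, y up, looking along -z (the intrinsics and any distortion apply to the point x, -y, -z); pixel columns grow to the right and rows downward; lengths in m; the calibration is good to about 2 mm. A picture is of the moment at which its call begins. There is no depth.
- workorder.sign_off(): hands the job in; it is judged then, once.
The state is a dict: "time_s": time; "q": joint angles; "joint_velocities": joint speeds; "joint_torque": joint torques, N m; "eef_pos": TCP position; "tcp_rot": TCP orientation; "wrist_force": force on the tool from outside, world axes, zero at the start; "torque": the same for the moment, N m; "gripper_width": opening from 0.0 (shut) to 1.0 (fully open); "grip_force": force on a finger pad.
Only numpy, scipy, OpenCV 4.12 (cv2) and the standard library are available. Lean on these libraries where they do the work, as an engineer would, in place of code of your own. Each camera call takes 0.05 s, during which the arm holds its last target. There are 200 camera calls.

## Task

With the tester's clear guard shut, draw the red handle of its spring gauge straight out until it stands at the orange load mark, not past it, keep it there for two seconds, then ease it all the way home without letting it snap back and let go of it. Then lift the guard by its yellow bar to 50 degrees open for the inspection camera, and finish while still holding the bar with the guard steady at that angle, because it falls shut if released. Leave the orange mark and the other things on the bench where they are.

Things in the scene. Friction and masses are not known exactly. Their poses are not given: they have to be found in the camera images.
- tester: grey pull tester fixed to the bench: an open-topped box 190 (x) x 200 (y) x 80 mm high with a green circuit board in it and a clear hinged guard on top. Origin on the bench, 90 mm behind the box's front face. x points from front (yellow bar, robot side) to the hinge, y to its left, z up. Spring gauge on its right (-y); on its left a white protractor disc with an orange line at 50 degrees
- guard (a joint): angle of the clear guard, rad: 0 shut and level, grows as its front edge swings up, limit 1.5; 50 degrees is 0.873. Gravity and a spring shut it from any angle; lifting takes roughly 2 to 4 N at the bar (its mass varies)
- guard_bar (a point): middle of the guard's yellow round grip bar, 12 mm thick, 146 mm long, parallel to the hinge (tester's y), 85 mm above the bench when shut, brackets 65 mm either side of its middle. It stands 50 mm in front of the box, clear above and below: pinch it across, from above. It may roll in the fingers, so the tool can stay upright. It swings at 230 mm radius round guard_hinge
- guard_hinge (a point): fixed point on the guard's hinge line (parallel to tester's y), 85 mm above the bench, 230 mm straight behind guard_bar when shut
- gauge (a joint): how far the red pull handle is drawn out along the tester's -y, m: 0 fully home, limit 0.060. A spring (150 N/m; 1.2 N at home, 8 N at 45 mm) draws it back, and it snaps home if let go
- pull_grip (a point): grip point on the red pull handle, an upright round post 18 mm thick, 87 mm above the bench and 18 mm below the post's top; can be gripped at any yaw from above. The gauge barrel (26 mm thick, top 63 mm above the bench) begins 35 mm towards the box when home. A thin red pointer bar at the post's foot runs over a white scale plate with 10 mm ticks
- load_mark (a point): where pull_grip must come: level with it, on its line of travel, directly above the middle between two small orange blades (16 x 3 x 14 mm) that stand on the scale plate 31 mm either side of that line. They stand 25 to 45 mm out from the home position, different each time, and must not be shifted
- flask: a brushed-steel drinks flask with a black cap, 68 mm across, 210 mm tall, standing; origin under its centre; a bystander, to be left alone
- jar: a small amber glass jar, 52 mm across, 60 mm tall; origin under its centre; a bystander, to be left alone
- driver: a screwdriver lying on the bench; origin under it; a bystander, to be left alone
- coupon: a loose green circuit board, 90 x 70 x 6 mm, lying flat; origin under its centre; a bystander, to be left alone
- loupe: a black loupe, 40 mm across, 40 mm tall; origin under its centre; a bystander, to be left alone
- weight: a brass weight, 40 mm across, 54 mm tall; origin under its centre; a bystander, to be left alone
- spool: a blue spool, 60 mm across, 50 mm tall; origin under its centre; a bystander, to be left alone

How it is judged:
By the outcome, as a careful person would: the job done as asked, in the order asked, and still so for the second after the job is handed in, while the arm keeps its last pose, push and grip.
It also fails if it takes over 56 s, if anything falls off the work surface, if the arm or the gripper's body presses on something with over 40 N, if the wrist force passes 120 N, or if a joint passes its speed limit or range.

## Working session

There is one attempt and no reset: what is moved stays moved. The work goes in short steps, Python scripts to look and compute and a shell command to move; the robot and the scene stay as the last step left them, time stands still between calls to the robot, and variables do not carry over. Pictures are saved under pics/ and viewed, at most 10 in all, crops included, and the job is handed in when it is done.

```bash
mkdir -p pics
python3 - <<'E'
from workcell import read_state, imaging
import cv2,pickle
fs={n:imaging.grab_frame(n) for n in("scene","top")}
pickle.dump(fs,open('f0.pkl','wb'))
for n in fs:
    cv2.imwrite(f'pics/{n}0.png',cv2.resize(fs[n]['color'],(784,588),interpolation=cv2.INTER_CUBIC))
s=read_state();print(s['eef_pos'],s['tcp_rot'],s['time_s'])
E
```

```text
[0.2356264  0.57846169 0.24934814] [-3.14036581e+00  2.47053175e-05  2.75482512e+00] 0.1
```

View pics/scene0.png

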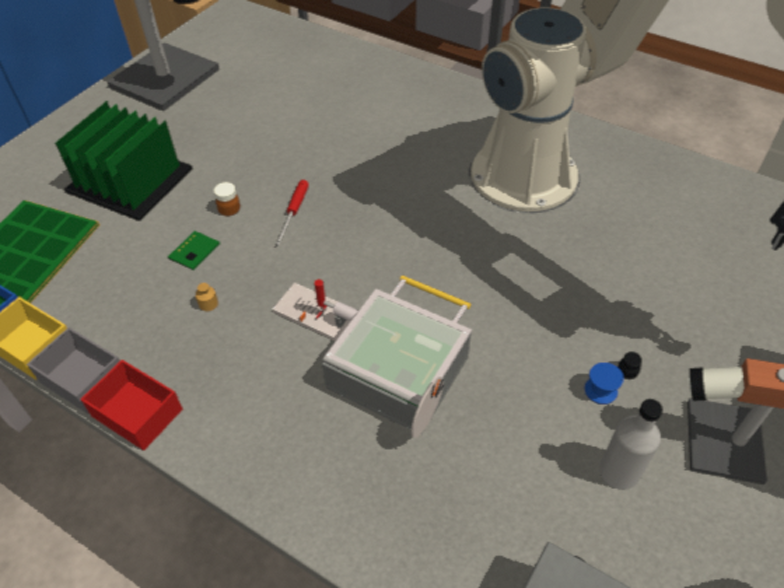

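View pics/top0.png

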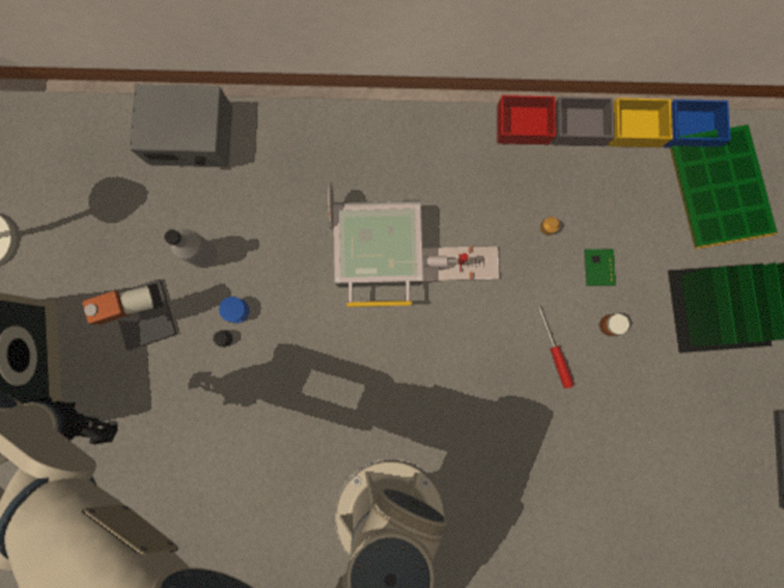

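The scene view shows the tester with its yellow bar at (435,291), red post at (320,290) and orange blades around (303,317). In the top view the bar is at (379,303) and the post at (463,259). Next I'll measure the bar by colour and zoom in on the gauge.

```bash
cat > h.py <<'E'
import numpy as np,cv2
def ray(f,u,v):
    K,E=f['intrinsics'],f['extrinsics'];R,t=E[:3,:3],E[:3,3]
    d=np.linalg.inv(K)@[u,v,1];d=R.T@(d*[1,-1,-1]);return -R.T@t,d
def onz(f,u,v,z):
    c,d=ray(f,u,v);return c+d*(z-c[2])/d[2]
def proj(f,p):
    c=f['extrinsics']@np.append(p,1);q=f['intrinsics']@(c[:3]*[1,-1,-1]);return q[:2]/q[2]
def tri(obs):
    A=np.zeros((3,3));b=np.zeros(3)
    for f,u,v in obs:
        c,d=ray(f,u,v);d/=np.linalg.norm(d);P=np.eye(3)-np.outer(d,d);A+=P;b+=P@c
    return np.linalg.solve(A,b)
E
python3 - <<'E'
import pickle;from h import *
fs=pickle.load(open('f0.pkl','rb'))
box={'top':(240,205,300,225),'scene':(280,190,340,222)}
ctr={}
for n,(a,b,c,d) in box.items():
    im=fs[n]['color'];h=cv2.cvtColor(im,cv2.COLOR_BGR2HSV)[b:d,a:c]
    m=((h[...,0]>18)&(h[...,0]<32)&(h[...,1]>140)&(h[...,2]>90))
    y,x=np.nonzero(m);x=x+a;y=y+b
    i=x<=x.min()+1;j=x>=x.max()-1
    e=[(x[i].mean(),y[i].mean()),(x[j].mean(),y[j].mean())]
    ctr[n]=(x.mean(),y.mean());print(n,len(x),e,[onz(fs[n],*k,.085).round(4) for k in e],onz(fs[n],*ctr[n],.085))
print('tri',tri([(fs[n],*ctr[n]) for n in ctr]))
t=fs['top']['color'][165:210,300:365];s=fs['scene']['color'][190:250,190:260]
t=cv2.resize(t,(390,270),interpolation=cv2.INTER_CUBIC);s=cv2.resize(s,(406,348),interpolation=cv2.INTER_CUBIC)
o=np.zeros((348,796,3),np.uint8);o[:270,:390]=t;o[:,390:]=s;cv2.imwrite('pics/z.png',o)
E
```

```text
top 157 [(np.float64(248.5), np.float64(217.0)), (np.float64(292.5), np.float64(216.0))] [array([0.4782, 0.104 , 0.085 ]), array([ 0.485 , -0.0352,  0.085 ])] [0.48156836 0.03426291 0.085     ]
scene 186 [(np.float64(286.6666666666667), np.float64(197.66666666666666)), (np.float64(334.3333333333333), np.float64(217.5))] [array([ 0.4809, -0.0353,  0.085 ]), array([0.4741, 0.1068, 0.085 ])] [0.47878856 0.03845235 0.085     ]
tri [0.48039346 0.03648289 0.08573503]
```

View pics/z.png

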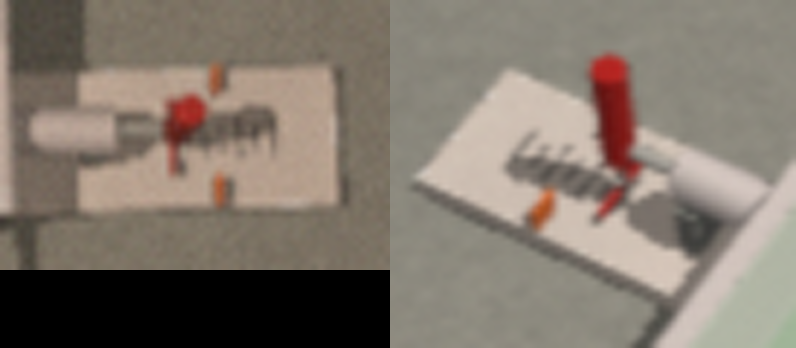

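The crop shows the post top at top-view crop pixel (189,110) and the blades at (216,80) and (220,190). In the scene half, the post top is at (609,70) and one blade at (541,208).

```bash
cat >> h.py <<'E'
def totool(dw,rpy):
    from scipy.spatial.transform import Rotation as Ro
    return Ro.from_euler('xyz',rpy).inv().apply(dw)
E
python3 - <<'E'
import pickle;from h import *;from workcell import read_state
fs=pickle.load(open('f0.pkl','rb'));T,S=fs['top'],fs['scene']
pt=(300+189/6-.5,165+110/6-.5);ps=(190+219/5.8-.5,190+70/5.8-.5)
p=tri([(T,*pt),(S,*ps)]);print('post',p,onz(T,*pt,.105),onz(S,*ps,.105))
for c in((216,80),(220,190)):print('blade',onz(T,300+c[0]/6-.5,165+c[1]/6-.5,.018))
for c in((174,150),(172,165)):print('ptr',onz(T,300+c[0]/6-.5,165+c[1]/6-.5,.012))
s=read_state();print(totool(np.array([p[0]-.0,p[1],.2])-s['eef_pos'],s['tcp_rot']))
E
```

```text
post [ 0.59049689 -0.15261279  0.10586161] [ 0.59114384 -0.15358471  0.105     ] [ 0.58960435 -0.15216981  0.105     ]
blade [ 0.62461442 -0.17992576  0.018     ]
blade [ 0.56210872 -0.18266492  0.018     ]
ptr [ 0.58509688 -0.157426    0.012     ]
ptr [ 0.5765193  -0.15638688  0.012     ]
[-0.60441499 -0.54315539  0.05002947]
```

Units first: shifts go in units of 20 mm and turns go in units of 0.1 rad. So -0.3 m is -15, -0.27 m is -13.5, -0.2 rad is -2.

```bash
python3 -m pendant '-15 -13.5 0 -2
-15 -13.5 0 -2
-15 -13.5 0 -2
-15 -13.5 0 -2
-15 -13.5 0 -2
-15 -13.5 0 -2
-15 -13.5 0 -2
-15 -13.5 0 -2' 1.0
python3 - <<'E'
from h import *;from workcell import read_state
s=read_state();print(s['q'],s['tcp_rot'],totool(np.array([.5905,-.1526,.21])-s['eef_pos'],s['tcp_rot']),np.pi+.048-s['tcp_rot'][2])
E
```

```text
time_s: 1.1
eef_pos: [0.4122, 0.214, 0.2499]
tcp_rot: [-3.141, -0.0, 2.951]
wrist_force: [-0.6, 0.2, 0.3]
gripper_width: 0.997
grip_force: 0.0
[ 4.75713884e-01  1.00078256e-01  1.96354356e+00 -1.64365788e-04
  1.07830878e+00 -9.04876030e-01] [-3.14127000e+00 -1.76293463e-04  2.95146395e+00] [-0.24436035 -0.32628565  0.03991942] 0.23812870172668665
```

```bash
python3 -m pendant '-12.2 -16.3 1.5 -2.38
-12.2 -16.3 1.5 -2.38
-12.2 -16.3 1.5 -2.38
-12.2 -16.3 1.5 -2.38
-12.2 -16.3 1.5 -2.38
-12.2 -16.3 1.5 -2.38
-12.2 -16.3 1.5 -2.38
-12.2 -16.3 1.5 -2.38
-12.2 -16.3 1.5 -2.38
-12.2 -16.3 1.5 -2.38'
python3 - <<'E'
import pickle;from h import *;from workcell import read_state,imaging
f=imaging.grab_frame('wrist');pickle.dump(f,open('w1.pkl','wb'));s=read_state()
print(proj(f,[.5905,-.1526,.105]),proj(f,[.5934,-.1813,.018]),s['q'][5])
cv2.imwrite('pics/w1.png',cv2.resize(f['color'],(784,588)))
E
```

```text
time_s: 2.35
eef_pos: [0.5907, -0.1484, 0.22]
tcp_rot: [3.141, -0.0, -3.089]
wrist_force: [-0.3, 0.3, 0.0]
gripper_width: 0.996
grip_force: 0.0
[280.56426334 201.9807388 ] [253.02047862 174.7635056 ] -1.8726121170400865
```

View pics/w1.png

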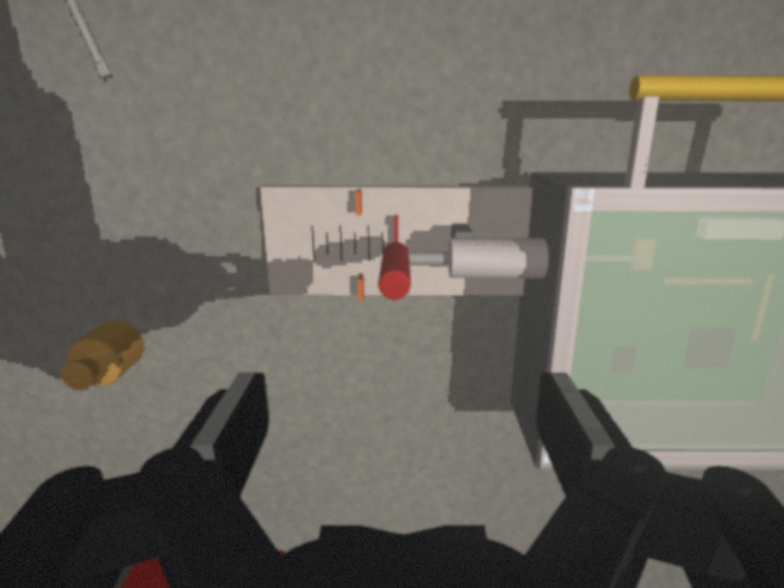

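The wrist view shows the post top at (395,285), the pointer at (396,225), the blades at (358,202) and (361,288), and the bar's right end at (640,88). Colour centroids will refine these.

Run:
```python
import pickle;from h import *
f=pickle.load(open('w1.pkl','rb'));im=f['color']
h=cv2.cvtColor(im,cv2.COLOR_BGR2HSV);H=h[...,0]
sat=(h[...,1]>110)&(h[...,2]>60)
red=sat&((H<5)|(H>172));org=sat&(H>=5)&(H<16);yel=sat&(H>18)&(H<32)
for n,m,(a,b,c,d) in(('blade',org,(246,130,270,155)),('blade',org,(246,190,270,218)),('ptr',red,(275,145,292,170)),('posttop',red,(268,195,296,216)),('bar',yel,(445,50,560,75))):
    y,x=np.nonzero(m[b:d,a:c]);x=x+a;y=y+b
    print(n,len(x),x.min(),x.max(),y.min(),y.max(),x.mean().round(2),y.mean().round(2))
    for z in{'blade':(.01,.02),'ptr':(.01,.02),'posttop':(.105,),'bar':(.085,)}[n]:
        print('  ',z,onz(f,x.mean(),y.mean(),z))
    if n=='bar':
        for k in(460,510,555):print(k,onz(f,k,y[x==k].mean(),.091 if 0 else .085))
# tick spacing & plate corners
for c in((262,187),(265,294)):print('plate',onz(f,c[0]/1.4,c[1]/1.4,.01))
print(onz(f,313/1.4,230/1.4,.01),onz(f,368/1.4,230/1.4,.01))
c=cv2.resize(im[125:225,180:340],(800,500),interpolation=cv2.INTER_CUBIC);cv2.imwrite('pics/w1z.png',c)
```

```text
blade 69 254 257 136 153 255.52 144.38
   0.01 [ 0.56451704 -0.18019508  0.01      ]
   0.02 [ 0.56283827 -0.17935671  0.02      ]
blade 58 256 259 197 214 257.19 205.95
   0.01 [ 0.62886713 -0.17695636  0.01      ]
   0.02 [ 0.62525571 -0.17621525  0.02      ]
ptr 30 282 283 155 169 282.5 162.0
   0.01 [ 0.58074826 -0.15277804  0.01      ]
   0.02 [ 0.57858201 -0.15276309  0.02      ]
posttop 359 271 292 195 213 281.47 203.21
   0.105 [ 0.59143233 -0.15188118  0.105     ]
bar 1847 450 559 54 71 506.72 62.1
   0.085 [0.48415151 0.00258468 0.085     ]
460 [ 0.48520428 -0.03066944  0.085     ]
510 [0.4839633 0.0048948 0.085    ]
555 [0.4825848  0.03688572 0.085     ]
plate [ 0.55751524 -0.24704299  0.01      ]
plate [ 0.63715392 -0.24809318  0.01      ]
[ 0.58621523 -0.21177913  0.01      ] [ 0.58412546 -0.17237209  0.01      ]
```

View pics/w1z.png

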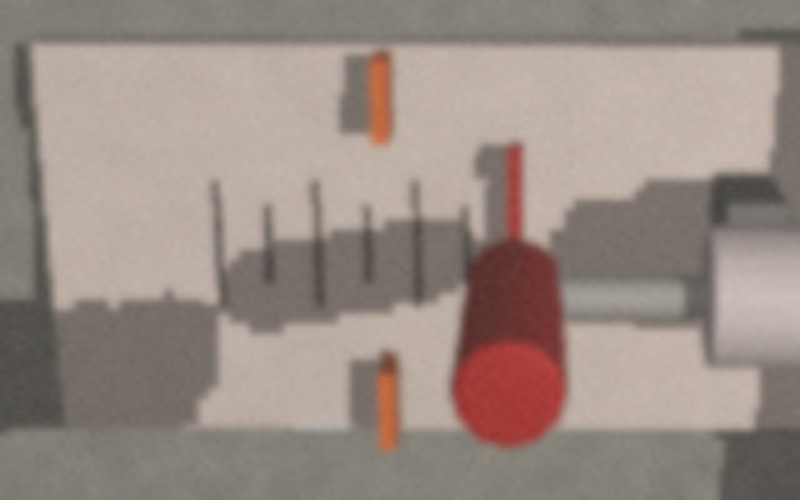

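Run:
```python
from h import *;from workcell import read_state
s=read_state();print(s['eef_pos'],s['wrist_force'],totool(np.array([.5914,-.1519,.088])-s['eef_pos'],s['tcp_rot']))
```

```text
[ 0.5907597  -0.14854119  0.22018043] [-1.87684512  0.2331999   0.2558875 ] [-0.00046289 -0.00341677  0.13217969]
```

Converted, 0.132 m is 6.6, 0.11 m is 5.5.

```bash
python3 -m pendant '0 -0.15 2 0
-0.025 -0.17 4 0
-0.025 -0.17 5.5 0
-0.025 -0.17 6.6 0
-0.025 -0.17 6.6 0
-0.025 -0.17 6.6 0' 1.0
python3 -m pendant '0 0 0 0
0 0 0 0
0 0 0 0
0 0 0 0
0 0 0 0
0 0 0 0
0 0 0 0
0 0 0 0' 0.0
python3 -c "
from workcell import read_state;s=read_state();print(s['eef_pos'],s['wrist_force'])"
```

```text
time_s: 3.15
eef_pos: [0.5922, -0.153, 0.089]
tcp_rot: [-3.141, 0.001, -3.09]
wrist_force: [0.9, 0.0, 0.5]
gripper_width: 1.001
grip_force: 0.0
time_s: 4.15
eef_pos: [0.5917, -0.1533, 0.0883]
tcp_rot: [3.142, 0.0, -3.09]
wrist_force: [-1.6, 1.7, 5.3]
gripper_width: 0.194
grip_force: 58.4
[ 0.59170627 -0.15333832  0.08833498] [-1.55856771  1.69265765  5.31373861]
```

```bash
python3 -m pendant '0 -0.15 0 0
0 -0.3 0 0
0 -0.45 0 0
0 -0.6 0 0
0 -0.75 0 0
0 -0.9 0 0
0 -1 0 0
0 -1.1 0 0
0 -1.1 0 0
0 -1.1 0 0
0 -1.1 0 0'
python3 - <<'E'
import pickle;from h import *;from workcell import read_state,imaging
fs={n:imaging.grab_frame(n) for n in('wrist','top')};pickle.dump(fs,open('w2.pkl','wb'));s=read_state();f=fs['wrist']
print(s['eef_pos'],s['wrist_force'])
print('mark',proj(f,[.594,-.1778,.02]),'blades',proj(f,[.5628,-.1794,.02]),proj(f,[.6253,-.1762,.02]))
o=np.zeros((588,784,3),np.uint8);o=cv2.resize(f['color'],(784,588))
cv2.imwrite('pics/w2.png',o)
E
```

```text
time_s: 5.52
eef_pos: [0.5928, -0.1748, 0.0883]
tcp_rot: [3.141, 0.0, -3.091]
wrist_force: [-2.2, 4.2, 6.6]
gripper_width: 0.197
grip_force: 58.5
[ 0.59274656 -0.17475591  0.08830067] [-1.71252962  3.35243869  5.99658972]
mark [281.01461703 228.81167451] blades [280.71537673 179.75042275] [281.27925147 273.50037148]
```

View pics/w2.png

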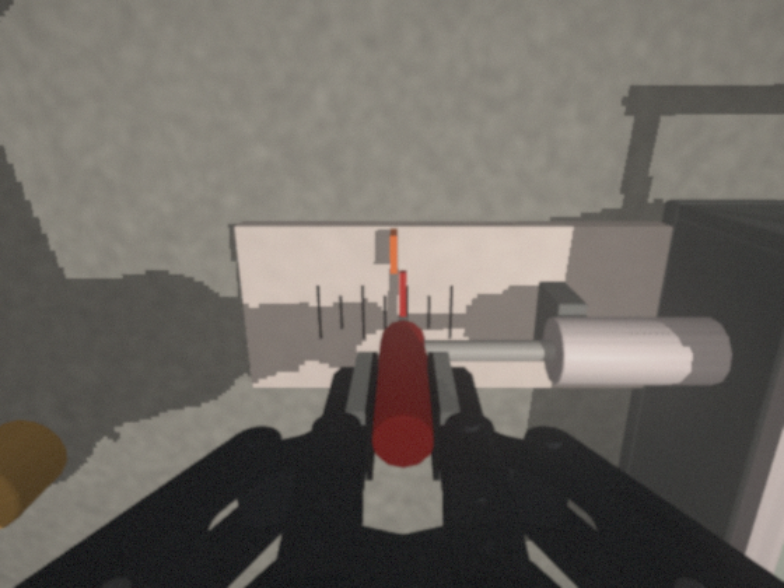

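The blade is at (394,252) and the pointer at (403,293), with tick spacing of about 22 px per 10 mm. That leaves roughly 4 mm to go, so I'll measure it properly.

```bash
cat >> h.py <<'E'
def gap(f):
    """remaining pull (mm) from wrist image: pointer vs near blade"""
    h=cv2.cvtColor(f['color'],cv2.COLOR_BGR2HSV).astype(int);H=h[...,0]
    sat=(h[...,1]>120)&(h[...,2]>110)
    R=slice(155,225);C=slice(255,320)
    out=[]
    for m,z in((sat&(H>=6)&(H<16),.02),(sat&((H<5)|(H>172)),.018)):
        m=m.copy();k=np.zeros_like(m);k[R,C]=m[R,C]
        y,x=np.nonzero(k)
        if z==.018: i=y<=y.min()+18;y,x=y[i],x[i]
        out.append(onz(f,x.mean(),y.mean(),z));print(len(x),x.mean(),y.mean(),y.min(),y.max(),out[-1])
    d=out[0]-out[1];u=np.array([.05,-.9987,0]);return 1e3*d@u
E
python3 - <<'E'
import pickle;from h import *
print(gap(pickle.load(open('w2.pkl','rb'))['wrist']))
E
```

```text
128 280.59375 180.4453125 165 195 [ 0.56322468 -0.17945212  0.02      ]
74 287.5 203.24324324324326 194 212 [ 0.57784835 -0.17463437  0.018     ]
4.080303459980285
```

Converted, -0.0034 m is -0.17, -0.003 m is -0.15.

```bash
python3 -m pendant '0 -0.075 0 0
0 -0.15 0 0
0 -0.17 0 0
0 -0.17 0 0'
python3 - <<'E'
import pickle;from h import *;from workcell import read_state,imaging
f=imaging.grab_frame('wrist');s=read_state()
print(s['eef_pos'],s['wrist_force']);print(gap(f))
cv2.imwrite('pics/w3.png',cv2.resize(f['color'][140:240,220:340],(720,600),interpolation=cv2.INTER_CUBIC))
E
```

```text
time_s: 6.12
eef_pos: [0.593, -0.1781, 0.0884]
tcp_rot: [3.141, 0.0, -3.091]
wrist_force: [-1.0, 4.7, 6.8]
gripper_width: 0.192
grip_force: 58.5
[ 0.59295206 -0.17812066  0.0883644 ] [-1.83218564  4.04814426  6.10749321]
125 286.528 180.688 165 195 [ 0.56335681 -0.17929939  0.02      ]
92 287.0652173913044 205.08695652173913 196 214 [ 0.57920797 -0.17816708  0.018     ]
0.33828312676782524
```

View pics/w3.png

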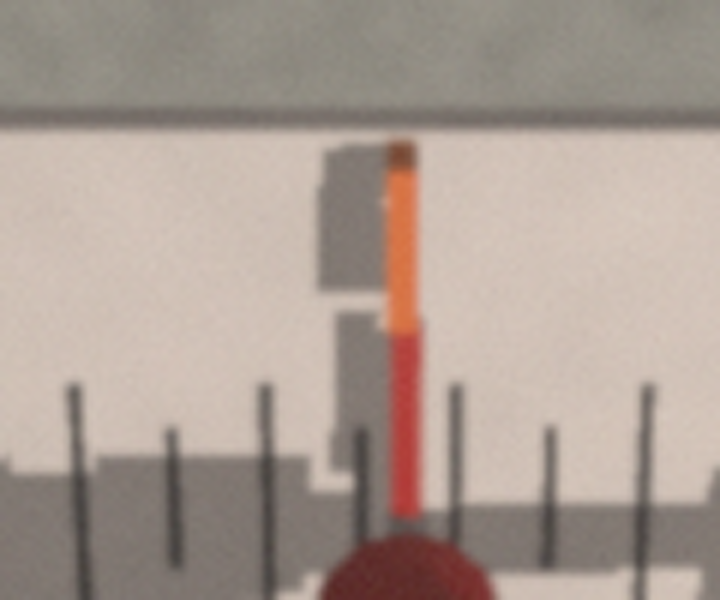

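The pointer at (405,430) is in line with the orange blade at (402,250), within about 0.3 mm and not past it. I'll hold there for 3 s.

```bash
for i in 1 2; do python3 -m pendant '0 0 0 0
0 0 0 0
0 0 0 0
0 0 0 0
0 0 0 0
0 0 0 0
0 0 0 0
0 0 0 0
0 0 0 0
0 0 0 0
0 0 0 0
0 0 0 0' | grep -v rot; done
python3 - <<'E'
from h import *;from workcell import imaging
print(gap(imaging.grab_frame('wrist')))
E
```

```text
time_s: 7.68
eef_pos: [0.5929, -0.1781, 0.0883]
wrist_force: [-2.2, 4.8, 5.7]
gripper_width: 0.196
grip_force: 58.5
time_s: 9.18
eef_pos: [0.5929, -0.178, 0.0883]
wrist_force: [-2.2, 5.1, 7.0]
gripper_width: 0.193
grip_force: 58.5
146 286.1095890410959 180.34246575342465 164 195 [ 0.56315715 -0.17950868  0.02      ]
90 287.0444444444444 204.46666666666667 195 213 [ 0.57880707 -0.17815296  0.018     ]
0.5714616960294784
```

Converted, 0.023 m is 1.15, 0.022 m is 1.1.

```bash
python3 -m pendant '0 0.1 0 0
0 0.2 0 0
0 0.3 0 0
0 0.4 0 0
0 0.5 0 0
0 0.6 0 0
0 0.7 0 0
0 0.8 0 0
0 0.9 0 0
0 1 0 0
0 1.1 0 0
0 1.15 0 0'|grep -v rot
python3 -m pendant '0 0.05 0 0
0 0.1 0 0
0 0.125 0 0
0 0.15 0 0
0 0.15 0 0
0 0.15 0 0'|grep -v rot
python3 -c "
from workcell import read_state;s=read_state();print(s['eef_pos'],s['wrist_force'])"
```

```text
time_s: 10.72
eef_pos: [0.5919, -0.1556, 0.0883]
wrist_force: [-1.7, 1.7, 5.1]
gripper_width: 0.198
grip_force: 58.5
time_s: 11.48
eef_pos: [0.5917, -0.1529, 0.0884]
wrist_force: [-1.5, 1.1, 5.9]
gripper_width: 0.196
grip_force: 58.6
[ 0.59172369 -0.1528563   0.08837343] [-1.45128833  1.06338872  5.8759354 ]
```

Converted, 0.0015 m is 0.075, 0.001 m is 0.05.

```bash
python3 -m pendant '0 0.025 0 0
0 0.05 0 0
0 0.075 0 0
0 0.075 0 0
0 0.075 0 0'|grep -v rot
python3 - <<'E'
from h import *;from workcell import imaging,read_state
s=read_state();print(s['eef_pos'],s['wrist_force']);f=imaging.grab_frame('wrist')
h=cv2.cvtColor(f['color'],cv2.COLOR_BGR2HSV).astype(int);H=h[...,0];m=(h[...,1]>120)&(h[...,2]>110)&((H<5)|(H>172))
m[:150]=0;m[226:]=0;m[:,:200]=0;m[:,380:]=0
y,x=np.nonzero(m);i=y<y.min()+18;print(onz(f,x[i].mean(),y[i].mean(),.018))
E
```

```text
time_s: 12.1
eef_pos: [0.5917, -0.1526, 0.0884]
wrist_force: [-2.1, -7.6, 4.0]
gripper_width: 0.196
grip_force: 58.4
[ 0.59172436 -0.15260251  0.08835353] [-2.0923539  -7.60303813  3.9559228 ]
[ 0.57643161 -0.15287028  0.018     ]
```

Home stop felt at -7.6 N, and the pointer is back at its home reading. I'll release and rise.

Converted, -0.12 m is -6, -0.11 m is -5.5.

```bash
python3 -m pendant '0 0 0 0
0 0 0 0
0 0 0 0
0 0 0 0
0 0 0 0' 0.7|grep -v rot
python3 -m pendant '0 0 -1.5 0
0 0 -3.5 0
0 0 -5.5 0
0 0 -6 0
0 0 -6 0' 1.0
python3 - <<'E'
import pickle;from h import *;from workcell import imaging,read_state
s=read_state();f=imaging.grab_frame('wrist');pickle.dump(f,open('w4.pkl','wb'))
h=cv2.cvtColor(f['color'],cv2.COLOR_BGR2HSV).astype(int);H=h[...,0];m=(h[...,1]>120)&(h[...,2]>110)&((H<5)|(H>172))
m[:120]=0;m[226:]=0;m[:,:200]=0;m[:,380:]=0
y,x=np.nonzero(m);i=y<y.min()+14;print(onz(f,x[i].mean(),y[i].mean(),.018))
print(s['q'],totool(np.array([.482,.036,.2])-s['eef_pos'],s['tcp_rot']))
E
```

```text
time_s: 12.78
eef_pos: [0.5915, -0.1512, 0.0879]
wrist_force: [0.8, 0.2, -0.6]
gripper_width: 0.701
grip_force: 0.0
time_s: 13.4
eef_pos: [0.5916, -0.1513, 0.2082]
tcp_rot: [-3.141, 0.001, -3.09]
wrist_force: [-0.4, 0.9, -0.5]
gripper_width: 1.0
grip_force: 0.0
[ 0.57792064 -0.15290831  0.018     ]
[-2.52822626e-01  3.72200332e-01  1.70532008e+00  1.38629911e-05
  1.06321539e+00 -1.87487614e+00] [0.0999021  0.19266824 0.00803241]
```

```bash
python3 -m pendant '1.5 2 0 1.8
2.5 4.5 0 3.6
4 7 0 5.4
5 9.65 0 7.2
5 9.65 0 9
5 9.65 0 10.8
5 9.65 0 12.6
5 9.65 0 14.4
5 9.65 0 15.71
5 9.65 0 15.71
5 9.65 0 15.71'
python3 - <<'E'
import pickle;from h import *;from workcell import imaging,read_state
s=read_state();f=imaging.grab_frame('wrist');pickle.dump(f,open('w5.pkl','wb'))
h=cv2.cvtColor(f['color'],cv2.COLOR_BGR2HSV).astype(int);H=h[...,0];m=(h[...,1]>120)&(h[...,2]>80)&(H>18)&(H<32)
n,l,st,c=cv2.connectedComponentsWithStats(m.astype(np.uint8));k=1+st[1:,4].argmax();print(st[k],c[k])
y,x=np.nonzero(l==k);(cx,cy),wh,a=cv2.minAreaRect(np.c_[x,y].astype(np.float32));P=onz(f,cx,cy,.085);print(wh,a,P)
y0=np.array([-.048,.9988])
b=cv2.boxPoints(((cx,cy),wh,a));print([onz(f,*p,.085).round(4) for p in b])
print(s['q'],s['eef_pos'],totool(np.append(P[:2],.088)-s['eef_pos'],s['tcp_rot']))
cv2.imwrite('pics/w5.png',f['color'])
E
```

```text
time_s: 14.82
eef_pos: [0.4813, 0.0363, 0.2071]
tcp_rot: [-3.14, 0.0, 1.625]
wrist_force: [-0.2, -0.2, 0.1]
gripper_width: 1.0
grip_force: 0.0
[ 282  100   16  185 2709] [288.91989664 189.23292728]
(184.0, 15.0) 90.0 [0.48278931 0.04332092 0.085     ]
[array([0.4738, 0.11  , 0.085 ]), array([0.4842, 0.1105, 0.085 ]), array([ 0.4936, -0.0367,  0.085 ]), array([ 0.4811, -0.0374,  0.085 ])]
[ 7.21069722e-02  1.82667747e-01  1.97259568e+00 -1.83844614e-05
  9.87948534e-01  1.82556894e-02] [0.48128246 0.03626301 0.20712684] [0.0069719  0.00207747 0.11912332]
```

View pics/w5.png

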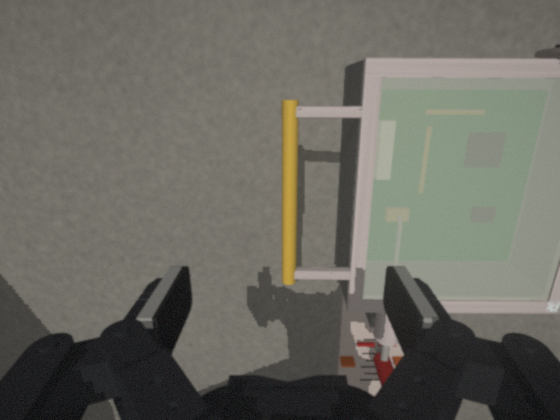

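The bar is vertical in the image at (289,192), with its ends at y = 0.110 and -0.037, so its middle is about (0.483, 0.0365). I'll descend with the gripper half open to stay clear of the box.

```bash
python3 -m pendant '0 0.075 2 0
0 0.075 3 0
0 0.075 4.5 0
0 0.075 5.5 0
0 0.075 6.05 0
0 0.075 6.05 0
0 0.075 6.05 0' 0.5
python3 -m pendant '0 0 0 0
0 0 0 0
0 0 0 0
0 0 0 0
0 0 0 0
0 0 0 0' 0.0
python3 -c "
from workcell import read_state;s=read_state();print(s['eef_pos'],s['wrist_force'])"
```

```text
time_s: 15.75
eef_pos: [0.4838, 0.0364, 0.0876]
tcp_rot: [3.141, -0.0, 1.622]
wrist_force: [-0.1, -0.2, 0.4]
gripper_width: 0.505
grip_force: 0.0
time_s: 16.5
eef_pos: [0.4826, 0.0364, 0.0869]
tcp_rot: [-3.14, -0.0, 1.622]
wrist_force: [-5.2, 0.1, 4.3]
gripper_width: 0.115
grip_force: 58.7
[0.48256509 0.03636989 0.08692318] [-5.19410787  0.07153129  4.27866715]
```

Converted, -0.1654 m is -8.27, -0.1598 m is -7.99.

```bash
python3 -m pendant '0 0.03 -0.8 0
0 0.11 -1.6 0
0 0.25 -2.39 0
0 0.445 -3.17 0
0 0.695 -3.935 0
0 0.995 -4.675 0
0 1.345 -5.4 0
0 1.745 -6.095 0
0 2.195 -6.76 0
0 2.69 -7.39 0
0 3.23 -7.99 0
0 3.51 -8.27 0'
python3 -m pendant '0 0.2 -0.19 0
0 0.45 -0.405 0
0 0.6 -0.54 0
0 0.6 -0.54 0
0 0.6 -0.54 0
0 0.6 -0.54 0'
python3 - <<'E'
import pickle;from h import *;from workcell import imaging,read_state
s=read_state();p=s['eef_pos'];print(p,s['wrist_force'],s['tcp_rot'])
d=p-np.array([.4826,.0364,.0869]);dx=d[0]*.9988+d[1]*.05;print('ang by z',np.degrees(np.arcsin(d[2]/.23)),'x',np.degrees(np.arccos(1-dx/.23)),'atan',np.degrees(np.arctan2(d[2],.23-dx)))
fs={n:imaging.grab_frame(n) for n in('scene','wrist','top')};pickle.dump(fs,open('w6.pkl','wb'))
im=np.hstack([cv2.resize(fs['scene']['color'][160:330,210:360],(400,453),interpolation=cv2.INTER_CUBIC),cv2.resize(fs['top']['color'][100:240,210:334],(400,453),interpolation=cv2.INTER_CUBIC)]);cv2.imwrite('pics/s6.png',im)
E
```

```text
time_s: 18.0
eef_pos: [0.5491, 0.0397, 0.254]
tcp_rot: [-3.132, 0.0, 1.622]
wrist_force: [-24.6, -1.4, 16.9]
gripper_width: 0.111
grip_force: 58.9
time_s: 18.75
eef_pos: [0.5606, 0.0403, 0.2653]
tcp_rot: [-3.132, 0.0, 1.622]
wrist_force: [-25.9, -1.9, 23.5]
gripper_width: 0.11
grip_force: 59.3
[0.56062806 0.04025333 0.26525384] [-25.93175986  -1.90210974  23.46600427] [-3.13240006e+00  1.68815469e-04  1.62180207e+00]
ang by z 50.84598230741243 x 48.675946387012836 atan 49.58474577082388
```

View pics/s6.png

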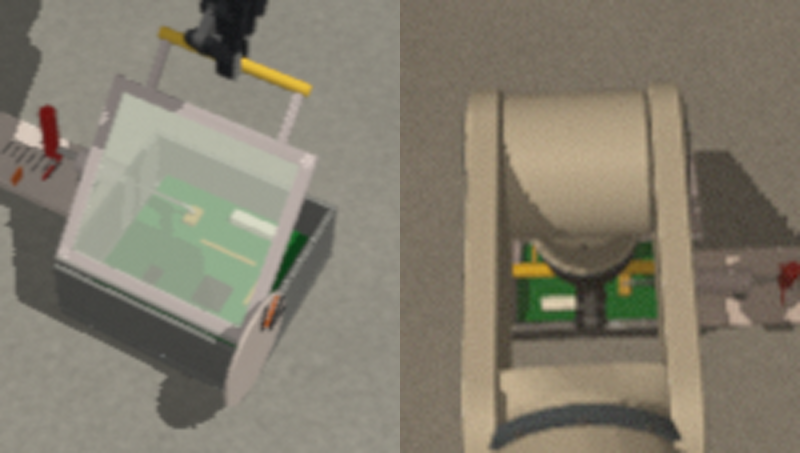

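The guard stands near the orange 50° line at (272,312), but the 35 N radial preload suggests an offset in the arc. I'll fit the angle from the images.

```bash
cat > fit.py <<'E'
import pickle;from h import *;from scipy.optimize import least_squares
y0=np.array([-.05,.9987,0]);x0=np.array([.9987,.05,0]);f0=pickle.load(open('f0.pkl','rb'));w5=pickle.load(open('w5.pkl','rb'))
B0=np.array([.4828,.0365,.085])
def ymask(f,box):
    h=cv2.cvtColor(f['color'],cv2.COLOR_BGR2HSV).astype(int);H=h[...,0];m=(h[...,1]>120)&(h[...,2]>80)&(H>18)&(H<32)
    a,b,c,d=box;k=np.zeros_like(m);k[b:d,a:c]=m[b:d,a:c]
    n,l,st,_=cv2.connectedComponentsWithStats(k.astype(np.uint8));g=np.isin(l,[i for i in range(1,n) if st[i,4]>8])
    return np.nonzero(g)[::-1]
def bar(th):
    return B0+.23*(1-np.cos(th))*x0+np.array([0,0,.23*np.sin(th)])
def off(f,xy,th):  # mean perpendicular px offset of bar pixels from predicted axis
    a,b=(proj(f,bar(th)+s*.07*y0) for s in(-1,1));t=(b-a)/np.linalg.norm(b-a);n=np.array([-t[1],t[0]])
    P=np.c_[xy];v=(P-a)@n;u=(P-a)@t
    A=np.polyfit(u,v,1);return np.polyval(A,np.linalg.norm(b-a)/2)
E
cat > ang.py <<'E'
from fit import *
import sys
fs=pickle.load(open(sys.argv[1],'rb'))
s0=ymask(f0['scene'],(280,190,340,222));e0=off(f0['scene'],s0,0)
W0=ymask(w5,(240,80,330,300));ew=off(w5,W0,0)
s1=ymask(fs['scene'],(262,160,335,205));print('shut offs',e0,ew,'n',len(s0[0]),len(s1[0]),s1[0].min(),s1[0].max(),s1[1].min(),s1[1].max())
for t in range(44,57,2):print(t,round(off(fs['scene'],s1,np.radians(t)),2),end=' | ')
w=fs['wrist'];h=ymask(w,(180,100,420,400));print('\nwrist',len(h[0]),h[0].min(),h[0].max(),h[1].min(),h[1].max())
if len(h[0])>50:
  for t in range(44,57,2):print(t,round(off(w,h,np.radians(t)),2),end=' | ')
E
python3 ang.py w6.pkl
```

```text
shut offs -1.2170757032583948 -0.1620274864781483 n 220 182 270 326 170 195
44 -0.46 | 46 -0.78 | 48 -1.23 | 50 -1.81 | 52 -2.51 | 54 -3.34 | 56 -4.3 | 
wrist 7460 272 350 105 380
44 30.0 | 46 18.53 | 48 5.77 | 50 -8.36 | 52 -23.95 | 54 -41.09 | 56 -59.85 |
```

Converted, -0.006 m is -0.3, -0.004 m is -0.2.

```bash
python3 -m pendant '0 0.02 -0.1 0
0 0.04 -0.2 0
0 0.055 -0.3 0
0 0.055 -0.3 0
0 0.055 -0.3 0
0 0.055 -0.3 0'|grep -v rot
cat > m.py <<'E'
import pickle,sys;from h import *;from workcell import imaging,read_state
s=read_state();p=s['eef_pos'];print(p,s['wrist_force'],s['torque'])
d=p-np.array([.4826,.0364,.0869]);dx=d[0]*.9988+d[1]*.05;print('ang by z',np.degrees(np.arcsin(d[2]/.23)),'x',np.degrees(np.arccos(1-dx/.23)))
fs={n:imaging.grab_frame(n) for n in('scene','wrist','top')};pickle.dump(fs,open(sys.argv[1],'wb'))
cv2.imwrite('pics/'+sys.argv[1][:2]+'.png',np.hstack([cv2.resize(fs['scene']['color'][220:320,270:330],(300,500),interpolation=cv2.INTER_CUBIC),cv2.resize(fs['wrist']['color'],(490,500))]))
E
python3 m.py w7.pkl; python3 ang.py w7.pkl
```

```text
time_s: 19.65
eef_pos: [0.5655, 0.0405, 0.2702]
wrist_force: [-8.4, -0.8, 3.8]
gripper_width: 0.111
grip_force: 59.4
[0.56551207 0.04048509 0.27015946] [-8.35571504 -0.81891723  3.75525257] [-0.12932125  1.38730864 -0.01965112]
ang by z 52.823728885146366 x 50.27844179669345
shut offs -1.2170757032583948 -0.1620274864781483 n 220 190 269 325 170 195
44 0.11 | 46 -0.21 | 48 -0.66 | 50 -1.23 | 52 -1.93 | 54 -2.77 | 56 -3.73 | 
wrist 7392 273 347 105 381
44 39.6 | 46 28.69 | 48 16.56 | 50 3.15 | 52 -11.6 | 54 -27.78 | 56 -45.44 |
```

View pics/w7.png

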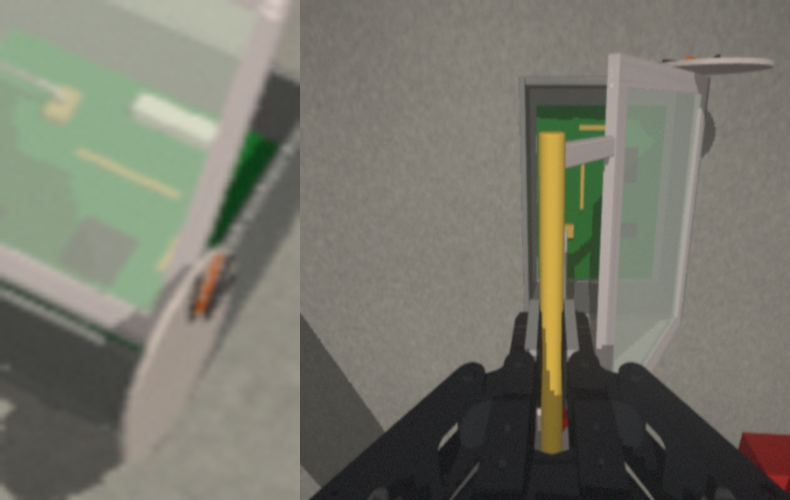

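The bar is held at (552,290) in the wrist view, with the guard frame in line with the orange mark at (210,285). The scene fit gives 50.0°, TCP x gives 50.3° and the preload is mostly gone. I'll settle and hand in.

```bash
python3 -m pendant '0 0 0 0
0 0 0 0
0 0 0 0
0 0 0 0
0 0 0 0
0 0 0 0
0 0 0 0
0 0 0 0'
python3 -c "
from workcell import workorder;print(workorder.sign_off())"
```

```text
time_s: 20.8
eef_pos: [0.5655, 0.0405, 0.2701]
tcp_rot: [-3.14, 0.0, 1.622]
wrist_force: [-7.3, 0.0, 5.0]
gripper_width: 0.111
grip_force: 59.4
the job is handed in; nothing more can be done
None
```

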